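# Fill the display holders on the stall table

### The job

Set up the small display: pick the two jars with coloured sauce, the flat fish tin and the loose tomato tube out from among the things on the table and put each into the pale wooden holder made for its shape: one jar upright in each round holder, the tin in the short oblong tray, the tube in the long narrow tray, lying lengthwise. Each must sit fully down on its holder's floor and be let go. Do not tip the jars over, and leave the stapler and the roll of tape where they are.

Things in the scene. Friction and masses are not known exactly. Their poses are not given: they have to be found in the camera images.
- flat_tin: Flat oblong fish tin with rounded ends and a teal lid, white sides; 63 (x) x 105 (y) x 26 mm high, lies flat. Origin: centre of its underside; its y axis is its long axis. The only flat tin within reach. Grasp across its 63 mm width, from above, at its middle. 0.1 to 0.21 kg.
- tube: Tomato paste tube of red, white and green aluminium with a green screw cap, lying flat: 166 (x) x 54 (y) x 33 mm high. Origin: centre of its outline, on its underside; its x axis is its long axis. It lies by itself on the table; it is not one of the tubes lying side by side at the far left edge. Grasp across its 54 mm width, from above, at its middle. 0.1 to 0.21 kg.
- jar_a: Small sauce jar, dark red with a black lid, 62 mm in diameter, 84 mm high, standing. Origin: centre of its underside, z up; yaw means nothing. Grasp round the glass from above, about 55 mm above its underside. 0.2 to 0.45 kg.
- jar_b: Small sauce jar, orange with a dark green lid, 62 mm in diameter, 84 mm high, standing. The clear glass jars at the back of the table are not part of the job. Origin: centre of its underside, z up; yaw means nothing. Grasp round the glass from above, about 55 mm above its underside. 0.2 to 0.45 kg.
- oblong_tray: Fixed tray of pale wood for the flat tin. Inside 79 mm (x) by 121 mm (y), walls 6 mm thick reaching 22 mm above the table at the two ends and the corners; the long sides are open for 77 mm in the middle, so that fingers holding the tin have room. Floor 6 mm above the table. Origin: centre of its underside; its y axis is its long axis.
- long_tray: Fixed long narrow tray of pale wood for the tomato tube. Inside 182 mm (x) by 70 mm (y), walls 6 mm thick reaching 22 mm above the table at the two ends and the corners; the long sides are open for 92 mm in the middle, so that fingers holding the tube have room. Floor 6 mm above the table. Origin: centre of its underside; its x axis is its long axis. The tube may lie with its cap to either end.
- round_holder_a: Fixed round cup-shaped holder of pale wood for one jar, with a wooden floor, open at the top: outside diameter 92 mm, inside diameter 78 mm, height 26 mm, inner floor 6 mm above the table. Origin: centre of its underside. The two holders are alike; either jar may go in either.
- round_holder_b: Fixed round cup-shaped holder of pale wood for one jar, with a wooden floor, open at the top: outside diameter 92 mm, inside diameter 78 mm, height 26 mm, inner floor 6 mm above the table. Origin: centre of its underside. The two holders are alike; either jar may go in either.
- stapler: Black stapler, 38 x 150 (y) x 44 mm high, loose bystander to be left alone. Origin: centre of its underside.
- tape: Roll of tape lying flat, 98 x 96 x 25 mm high, with no floor (the dark table shows through it, unlike the round holders), loose bystander to be left alone. Origin: centre of its underside.
Mind the look-alikes: they are no part of the job. There is more than one size of the flat_tin; the one meant has the size given above.

How it is judged:
By the outcome, as a careful person would: the job done as asked, in the order asked, and still so for the second after the job is handed in, with the robot touching nothing.
It also fails if it takes over 96 s, if anything falls off the work surface, if the arm or the gripper's body presses on something with over 40 N, if the wrist force passes 120 N, or if a joint passes its speed limit or range.

### The arm

A 6-joint arm with a two-finger parallel gripper is mounted at the origin on a cart in front of the work surface, level with it; the furniture and walls round the work are solid. World frame = base frame: x ahead of the robot, y to its left, z up, the work surface at z = 0. Lengths are in m, angles in rad, forces in N, time in s.
With the tool pointing down it reaches from about 0.35 to 0.875 m from the base axis. Payload 15.5 kg.
Tool frame: the origin (TCP) lies at the very end of the fingers, on their centre line; the grasp point (between the pads) lies 19 mm behind it; z points along the fingers, y is the line along which they close (so a half turn about z gives the same grasp; the last joint's range is limited). The gripper opens to 85 mm and grips with 20 to 120 N. Pads are 22 mm wide; open, the fingers measure 114 mm over their backs; the gripper's body (76 mm by 85 mm) begins 54 mm behind the grasp point. The pads swing forward as they close: fully open they stand 13 mm farther back than shut.
Start: joints at [1.167, 0.494, 1.345, -0, 1.302, -0.096], TCP at [0.19, 0.595, 0.231] pointing down, gripper open.
Joint ranges: [-2.91, 2.91], [-0.82, 2.16], [0.22, 2.67], [-1.22, 4.37], [0.12, 2.79], [-3.08, 3.08]. Speed limits (rad/s): [1.89, 1.89, 2.57, 3.01, 3.01, 3.01].

### API

Orientations are given as a unit quaternion [w, x, y, z].
In Python, from station import ctrl gives the robot as it stands. The module is installed in compiled form; this text tells all that it offers.
- The arm moves only by the tool move_arm, never from a script. Its argument "series" is text: rows parted by semicolons, each of 7 numbers parted by spaces: the finger opening in mm, from 0 to 85.4, then the shift along the tool's x, y, z in mm, then the turn, a rotation vector about the tool's x, y, z in rad. In form: claw tx ty tz rx ry rz; .... A call has 1 to 12 rows; each row shifts and turns the commanded pose from where the row before left it, along the tool's axes as they then stand; what a row does not reach is not made up. A row lasts 1/10 s, in which the tool goes at most 50 mm and 8.59 degrees, less where a joint would pass 70% of its speed; a pose out of reach is approached as far as the arm can. A call with a gripper value outside its range is refused whole. The fingers move at their own pace and stop on an object; "newtons" is the grip in N (left out, the last holds). Time passes only in rows, so rows that do not move let the fingers close. It gives the time, the measured TCP pose, the force, the opening and the grip force at its end, in the units of the state.
- ctrl.observe(): the state, without advancing time (a new reading comes with each control period).
- ctrl.snapshot(name): name is "scene" or "top" or "wrist"; returns the picture (420x560x3 uint8, blue, green, red); there is no depth.
- ctrl.camera_params(name): a dict with "K" (3x3 intrinsics, pixels), "position" and "attitude" of the camera in the world; the wrist camera has in their place "tool_from_camera" (4x4, takes a point from camera to tool coordinates, whose origin is the TCP and whose axes are the flange's). Camera axes: x right, y down, z forward; pixel columns grow to the right and rows downward; lengths in m; the calibration is good to about 2 mm. A picture is of the moment at which its call begins: read the wrist's pose just before it. camera_params takes no time and is no camera call.
- ctrl.hand_in(): hands the job in; it is judged then, once.
The state is a dict: "time_s": time; "q": joint angles; "qd": joint speeds; "tau": joint torques, N m; "ee_pos": TCP position; "orientation": TCP orientation; "wrist_force": force on the tool from outside, world axes, zero at the start; "wrist_torque": the same for the moment, N m; "opening": opening from 0.0 (shut) to 1.0 (fully open); "gripper_force": force on a finger pad.
Only numpy, scipy, OpenCV 4.12 (cv2) and the standard library are available. Lean on these libraries where they do the work, as an engineer would, in place of code of your own. Each camera call takes 0.05 s, during which the arm holds its last target. There are 200 camera calls.

## Working session

There is one attempt and no reset: what is moved stays moved. The work goes in short steps, Python scripts to look and compute and a tool call to move; the robot and the scene stay as the last step left them, time stands still between calls to the robot, and variables do not carry over. Pictures are saved under pics/ and viewed, at most 14 in all, crops included, and the job is handed in when it is done.

Besides the shell and the picture viewer there is one more tool, called after ">>>" by a JSON object that holds its "api" and its "payload", one argument or row to a line. move_arm: Moves the arm, as the interface text tells. Its arguments: {"type":"object","properties":{"series":{"type":"string"},"newtons":{"type":"number"}},"required":["series"]}

```bash
mkdir -p pics; python3 - <<'E'
from station import ctrl
import cv2,numpy as np
print(ctrl.observe())
for n in("scene","top","wrist"):
    p=ctrl.camera_params(n);print(n,p)
    im=ctrl.snapshot(n);cv2.imwrite(f"pics/{n}0.png",im)
E
```

```text
{'time_s': 0.0, 'q': array([ 1.16651618e+00,  4.94184786e-01,  1.34612515e+00,  2.87750681e-05,
        1.30249832e+00, -9.54767508e-02]), 'qd': array([ 0.00062707, -0.00036097, -0.00026991,  0.0020963 ,  0.00043775,
        0.00155457]), 'tau': array([-1.67457929e-03, -8.82168174e+01, -3.83856475e+01, -1.74601537e-04,
        1.03667693e-02,  9.67504860e-06]), 'ee_pos': array([0.18978313, 0.59511638, 0.23070128]), 'orientation': array([-1.63740839e-04,  1.53792689e-01,  9.88102950e-01, -5.85495627e-04]), 'wrist_force': array([-0.67831862, -1.12311842, -0.64044274]), 'wrist_torque': array([-0.00884476,  0.02285069,  0.00597843]), 'gripper_force': 0.0, 'opening': 1.001928196883864}
scene {'K': array([[409.60347011,   0.        , 273.56105575],
       [  0.        , 409.60347011, 206.44150312],
       [  0.        ,   0.        ,   1.        ]]), 'position': array([ 0.01115456, -0.56880601,  0.77026761]), 'attitude': array([-0.36650513,  0.8635372 , -0.31602813,  0.14178756])}
top {'K': array([[514.33907403,   0.        , 271.69698875],
       [  0.        , 514.33907403, 208.76804186],
       [  0.        ,   0.        ,   1.        ]]), 'position': array([ 0.34270412, -0.00486355,  1.28613337]), 'attitude': array([-0.05112705,  0.70796883, -0.70238705,  0.05309049])}
wrist {'K': array([[373.80711374,   0.        , 281.44978898],
       [  0.        , 373.80711374, 210.08262191],
       [  0.        ,   0.        ,   1.        ]]), 'tool_from_camera': array([[-8.10017763e-04, -9.56008764e-01, -2.93336986e-01,
         7.47905605e-02],
       [ 9.99999662e-01, -7.32938748e-04, -3.72682710e-04,
         1.16976031e-03],
       [ 1.41289894e-04, -2.93337188e-01,  9.56009034e-01,
        -1.42639646e-01],
       [ 0.00000000e+00,  0.00000000e+00,  0.00000000e+00,
         1.00000000e+00]])}
```

View pics/top0.png

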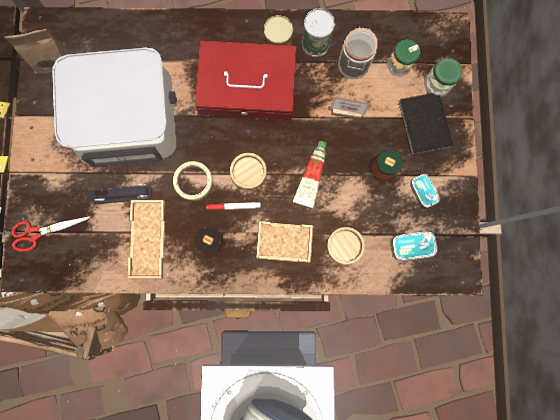

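View pics/scene0.png

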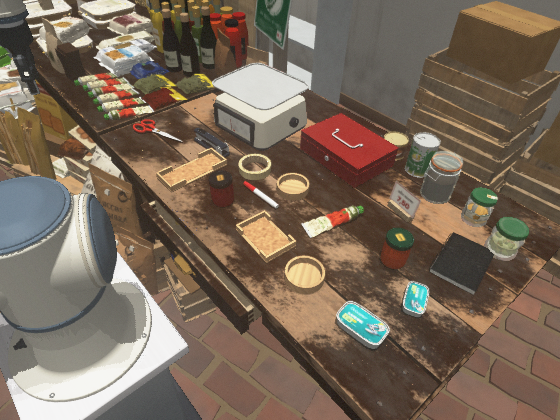

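```bash
python3 - <<'E'
import cv2
t=cv2.imread("pics/top0.png")[130:290,120:450];s=cv2.imread("pics/scene0.png")[140:360,150:450]
cv2.imwrite("pics/topc.png",cv2.resize(t,None,fx=2.4,fy=2.4,interpolation=cv2.INTER_CUBIC))
cv2.imwrite("pics/scenec.png",cv2.resize(s,None,fx=2.6,fy=2.6,interpolation=cv2.INTER_CUBIC))
E
```

```text
(no output)
```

View pics/topc.png

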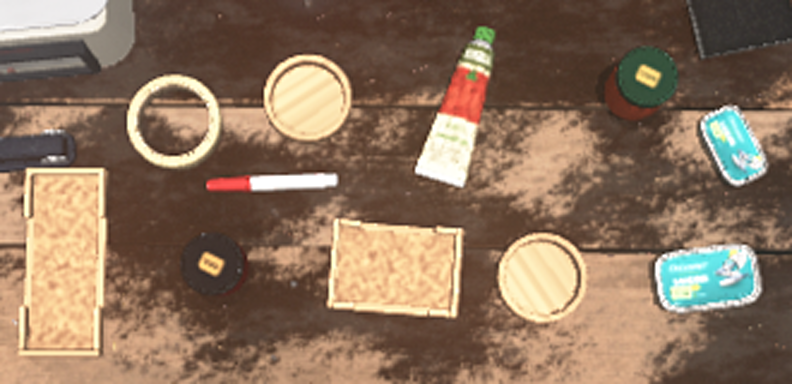

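View pics/scenec.png

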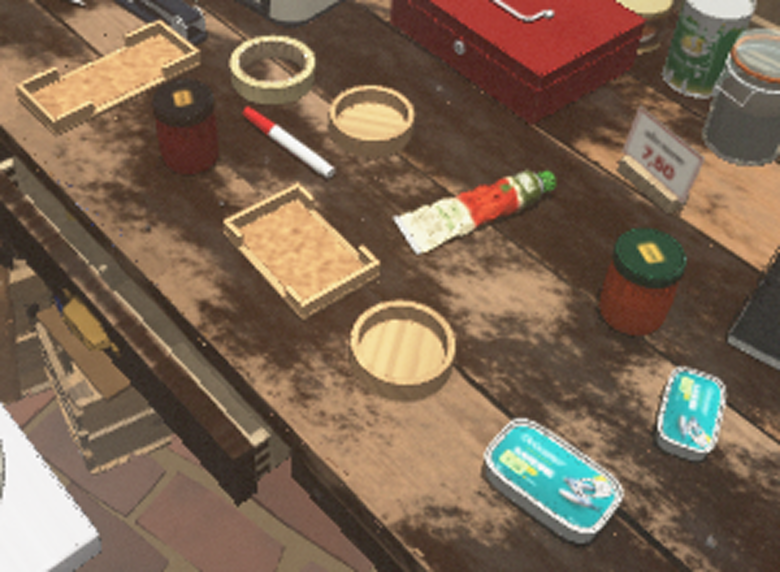

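Top crop: tin candidates are the larger tin at top px (415,246) and the smaller at (426,190). The larger measures about 105 mm, so it is the one. The round holders with a wooden floor are at (248,170) and (346,246); the floorless ring at (193,180) is the tape. Jar_a has a black lid (208,240), jar_b a dark green lid (390,162). Next I triangulate these from the two views.

```bash
cat >h.py <<'E'
import numpy as np,cv2
from scipy.spatial.transform import Rotation as R
from station import ctrl
def rot(q): return R.from_quat([q[1],q[2],q[3],q[0]]).as_matrix()
def cam(n,st=None):
    p=ctrl.camera_params(n)
    if n!="wrist": return p["K"],np.array(p["position"]),rot(p["attitude"])
    T=p["tool_from_camera"];Rt=rot(st["orientation"])
    return p["K"],st["ee_pos"]+Rt@T[:3,3],Rt@T[:3,:3]
def ray(c,uv):
    K,p,Rc=c;d=Rc@np.linalg.inv(K)@[uv[0],uv[1],1];return p,d/np.linalg.norm(d)
def tri(c1,u1,c2,u2):
    A=np.zeros((3,3));b=np.zeros(3)
    for c,u in((c1,u1),(c2,u2)):
        p,d=ray(c,u);M=np.eye(3)-np.outer(d,d);A+=M;b+=M@p
    x=np.linalg.solve(A,b);p,d=ray(c1,u1)
    return x,np.linalg.norm((np.eye(3)-np.outer(d,d))@(x-p))*2
def onz(c,uv,z):
    p,d=ray(c,uv);return p+d*(z-p[2])/d[2]
def proj(c,X):
    K,p,Rc=c;v=K@Rc.T@(np.asarray(X)-p);return v[:2]/v[2]
E
python3 - <<'E'
from h import *
t,s=cam("top"),cam("scene")
T=lambda a:np.array(a)/2.4+[120,130];S=lambda a:np.array(a)/2.6+[150,140]
f={"jar_a lid":((211,263),(184,101)),"jar_b lid":((648,76),(650,253)),"hA":((308,97),(372,112)),"hB":((542,278),(403,337)),"tin":((709,277),(556,475)),
"ob1":((336,219),(298,184)),"ob2":((464,230),(379,262)),"ob3":((457,317),(303,312)),"ob4":((328,306),(224,226)),
"lt1":((27,170),(160,22)),"lt2":((105,169),(200,60)),"lt3":((101,354),(57,127)),"lt4":((20,353),(19,90)),
"cap":((487,28),(549,180)),"e1":((415,173),(394,219)),"e2":((464,187),(418,251))}
Z={"jar":.084,"h":.026,"tin":.026,"ob":.022,"lt":.022,"cap":.02,"e":.01}
for k,(a,b) in f.items():
    x,e=tri(t,T(a),s,S(b)); z=next(v for q,v in Z.items() if k.startswith(q))
    print(k,x.round(4),"gap",round(e,4),"top@z",onz(t,T(a),z).round(4)[:2],"scene@z",onz(s,S(b),z).round(4)[:2])
E
```

```text
jar_a lid [0.448  0.1414 0.0804] gap 0.0011 top@z [0.4472 0.1412] scene@z [0.4462 0.1374]
jar_b lid [ 0.6371 -0.2896  0.0859] gap 0.0007 top@z [ 0.6378 -0.2903] scene@z [ 0.6385 -0.2886]
hA [0.6261 0.0515 0.0281] gap 0.0001 top@z [0.6266 0.0516] scene@z [0.6278 0.0533]
hB [ 0.4398 -0.1897  0.0327] gap 0.0018 top@z [ 0.4396 -0.1901] scene@z [ 0.4445 -0.1867]
tin [ 0.4423 -0.3611  0.0269] gap 0.0011 top@z [ 0.442  -0.3609] scene@z [ 0.4433 -0.3611]
ob1 [0.4986 0.0213 0.0225] gap 0.001 top@z [0.4991 0.0211] scene@z [0.4985 0.022 ]
ob2 [ 0.4877 -0.1102  0.0268] gap 0.0013 top@z [ 0.4887 -0.111 ] scene@z [ 0.4901 -0.1069]
ob3 [ 0.3998 -0.1039  0.0172] gap 0.0004 top@z [ 0.3994 -0.1034] scene@z [ 0.3975 -0.107 ]
ob4 [0.41   0.0283 0.0153] gap 0.0003 top@z [0.4096 0.0282] scene@z [0.4066 0.023 ]
lt1 [0.5487 0.342  0.02  ] gap 0.0018 top@z [0.5477 0.3419] scene@z [0.5481 0.3392]
lt2 [0.5515 0.2642 0.0083] gap 0.0004 top@z [0.5494 0.2612] scene@z [0.5416 0.2493]
lt3 [0.3598 0.259  0.0156] gap 0.0011 top@z [0.3592 0.2579] scene@z [0.3573 0.2517]
lt4 [0.3601 0.342  0.0141] gap 0.001 top@z [0.3596 0.3401] scene@z [0.3569 0.3321]
cap [ 0.703  -0.1351  0.0184] gap 0.0041 top@z [ 0.7041 -0.1364] scene@z [ 0.6995 -0.135 ]
e1 [ 0.5519 -0.0619  0.0025] gap 0.0023 top@z [ 0.5498 -0.0609] scene@z [ 0.5477 -0.0674]
e2 [ 0.5359 -0.1126  0.0095] gap 0.0012 top@z [ 0.5354 -0.1122] scene@z [ 0.5362 -0.1132]
```

>>> {"api": "move_arm", "payload": {
  "series": "85 0 0 0 0 0 -0.103;85 0 0 0 0 0 -0.103;85 0 0 0 0 0 -0.103;85 -20 -35 0 0 0 0;85 -20 -35 0 0 0 0;85 -20 -35 0 0 0 0;85 -20 -35 0 0 0 0;85 -20 -35 0 0 0 0;85 -20 -35 0 0 0 0;85 -20 -35 0 0 0 0;85 -20 -35 0 0 0 0;85 -20 -35 0 0 0 0",
  "newtons": 60
}}

```text
time_s: 1.35
ee_pos: [0.3705, 0.279, 0.2313]
orientation: [0.0, -0.0, 1.0, -0.0]
wrist_force: [-0.1, 0.1, -0.6]
opening: 0.994
gripper_force: 0.0
```

>>> {"api": "move_arm", "payload": {
  "series": "85 -19 -34 0 0 0 0;85 -19 -34 0 0 0 0;85 -19 -34 0 0 0 0;85 -20 -36 0 0 0 0;85 0 0 0 0 0 0"
}}

```text
time_s: 1.85
ee_pos: [0.4491, 0.1391, 0.2313]
orientation: [0.0, 0.002, 1.0, -0.0]
wrist_force: [-0.0, 0.3, 0.5]
opening: 0.995
gripper_force: 0.0
```

```bash
python3 - <<'E'
from h import *
st=ctrl.observe();im=ctrl.snapshot("wrist");cv2.imwrite("pics/w1.png",im)
c=cam("wrist",st);print(st["ee_pos"])
for n,X in dict(jarA=(.448,.141,.084),hA=(.6266,.0516,.026),tcp=tuple(st["ee_pos"])).items(): print(n,proj(c,X).round(1))
E
```

```text
[0.44911645 0.13905002 0.23127026]
jarA [282.8 191.2]
hA [201.1 337.7]
tcp [279.  279.4]
```

View pics/w1.png

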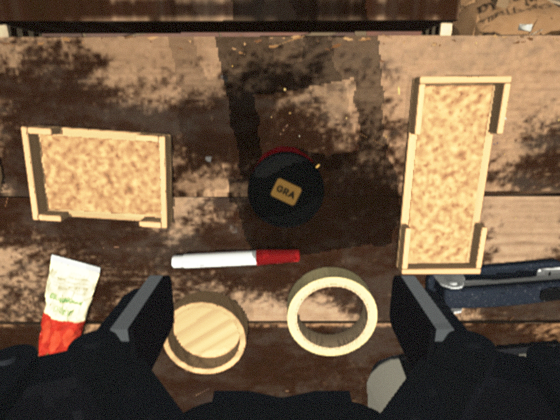

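Wrist view: jar_a's lid is centred at about (286,188) and round_holder_a at about (206,334). Both lie within 3 mm of the triangulated places. I'll split the difference and descend.

>>> {"api": "move_arm", "payload": {
  "series": "85 2 3.5 33 0 0 0;85 0 0 33 0 0 0;85 0 0 33 0 0 0;85 0 0 33 0 0 0;85 0 0 33 0 0 0;85 0 0 35 0 0 0;85 0 0 0 0 0 0;50 0 0 0 0 0 0;50 0 0 0 0 0 0;50 0 0 0 0 0 0;50 0 0 0 0 0 0;50 0 0 0 0 0 0",
  "newtons": 60
}}

```text
time_s: 3.1
ee_pos: [0.4459, 0.1463, 0.0334]
orientation: [0.002, -0.0, 1.0, 0.0]
wrist_force: [-1.4, -0.2, 8.2]
opening: 0.698
gripper_force: 62.2
```

>>> {"api": "move_arm", "payload": {
  "series": "50 0 0 -20 0 0 0;50 0 0 -30 0 0 0;50 0 0 -30 0 0 0;50 -25 -12 0 0 0 0;50 -25 -13 0 0 0 0;50 -25 -13 0 0 0 0;50 -25 -13 0 0 0 0;50 -25 -13 0 0 0 0;50 -25 -13 0 0 0 0;50 -25 -12 0 0 0 0;50 0 0 0 0 0 0"
}}

```text
time_s: 4.2
ee_pos: [0.6234, 0.0556, 0.1135]
orientation: [0.002, 0.001, 1.0, -0.0]
wrist_force: [-0.1, 0.6, -3.7]
opening: 0.691
gripper_force: 67.7
```

```bash
python3 - <<'E'
from h import *
st=ctrl.observe();im=ctrl.snapshot("wrist");tp=ctrl.snapshot("top");sc=ctrl.snapshot("scene")
o=np.hstack([cv2.resize(tp[100:250,170:310],(420,450)),cv2.resize(sc[110:260,230:355],(375,450))])
cv2.imwrite("pics/m2.png",o);cv2.imwrite("pics/w2.png",im);print(st["ee_pos"],st["orientation"],st["wrist_force"],st["gripper_force"])
c=cam("wrist",st);print(proj(c,(.6266,.0516,.026)),proj(c,(.623,.0555,.026)))
E
```

```text
[0.62339138 0.0556373  0.11345088] [ 2.41156931e-03  5.99165074e-04  9.99996902e-01 -1.44298528e-04] [-0.06318702  0.63119075 -3.73271885] 67.69923508632928
[273.70879675 219.85960714] [279.69824339 214.57479668]
```

View pics/w2.png

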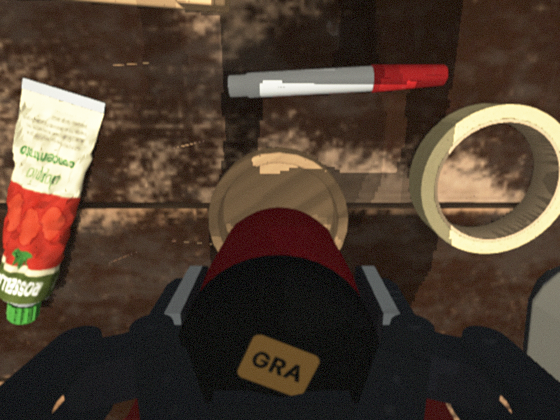

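Wrist view: the holder's rim is centred at about (279.5,215), right where the TCP stands in the wrist frame. Lowering jar_a.

>>> {"api": "move_arm", "payload": {
  "series": "50 0 0 30 0 0 0;50 0 0 25 0 0 0;50 0 0 12 0 0 0;50 0 0 5 0 0 0;50 0 0 2 0 0 0;50 0 0 0 0 0 0"
}}

```text
time_s: 4.95
ee_pos: [0.6203, 0.0574, 0.0394]
orientation: [0.001, -0.0, 1.0, 0.0]
wrist_force: [-6.3, 1.2, 11.5]
opening: 0.694
gripper_force: 69.2
```

>>> {"api": "move_arm", "payload": {
  "series": "85 0 0 0 0 0 0;85 0 0 0 0 0 0;85 0 0 0 0 0 0;85 0 0 -10 0 0 0;85 0 0 -30 0 0 0;85 0 0 -30 0 0 0;85 0 0 -35 0 0 0;85 0 0 -35 0 0 0;85 0 0 -20 0 0 0;85 0 -30 0 0 0 0;85 0 -40 0 0 0 0;85 0 -40 0 0 0 0"
}}

```text
time_s: 6.15
ee_pos: [0.62, -0.0539, 0.1984]
orientation: [0.001, -0.001, 1.0, -0.0]
wrist_force: [1.6, 0.0, -0.2]
opening: 0.995
gripper_force: 0.0
```

```bash
python3 - <<'E'
from h import *
tp=ctrl.snapshot("top");sc=ctrl.snapshot("scene")
o=np.hstack([cv2.resize(tp[110:230,190:302],(420,450)),cv2.resize(sc[110:230,230:330],(375,450))])
cv2.imwrite("pics/m3.png",o);st=ctrl.observe();print(st["ee_pos"],st["wrist_force"])
E
```

```text
[ 0.62013933 -0.05722448  0.19816907] [-0.21870722  1.41203689 -1.71820894]
```

View pics/m3.png

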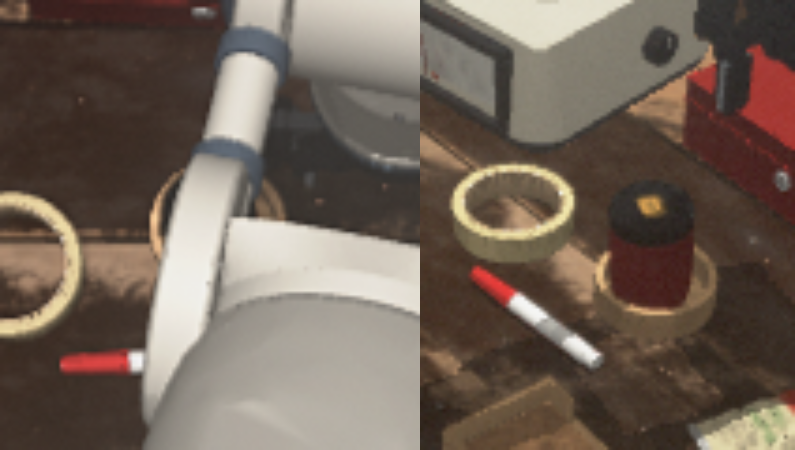

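Left: the arm hides the holder from above. Right: jar_a stands upright, low inside its ring at about (655,250). Now to jar_b, finding its green lid by colour in the wrist view.

>>> {"api": "move_arm", "payload": {
  "series": "85 -3 -39 -5 0 0 0;85 -3 -39 0 0 0 0;85 -3 -39 0 0 0 0;85 -3 -39 0 0 0 0;85 -3 -39 0 0 0 0;85 -2 -36 0 0 0 0;85 0 0 0 0 0 0;85 0 0 0 0 0 0"
}}

```text
time_s: 7.05
ee_pos: [0.637, -0.2842, 0.2026]
orientation: [0.0, 0.001, 1.0, 0.0]
wrist_force: [0.2, 0.1, 0.4]
opening: 0.991
gripper_force: 0.0
```

```bash
cat >>h.py <<'E'
def blob(im,lo,hi,near,minA=150):
    m=cv2.inRange(cv2.cvtColor(im,cv2.COLOR_BGR2HSV),np.array(lo),np.array(hi))
    m=cv2.morphologyEx(m,cv2.MORPH_CLOSE,np.ones((9,9)))
    cs=[x for x in cv2.findContours(m,cv2.RETR_EXTERNAL,cv2.CHAIN_APPROX_NONE)[0] if cv2.contourArea(x)>minA]
    return min(cs,key=lambda x:-cv2.pointPolygonTest(x,tuple(map(float,near)),True))
E
python3 - <<'E'
from h import *
st=ctrl.observe();im=ctrl.snapshot("wrist");cv2.imwrite("pics/w3.png",im);c=cam("wrist",st)
u=proj(c,(.638,-.290,.084));hb=cv2.cvtColor(im,cv2.COLOR_BGR2HSV);print(st["ee_pos"],u,hb[int(u[1])-25:int(u[1])+26:10,int(u[0])-25])
k=blob(im,(55,60,15),(100,255,140),u);k=cv2.convexHull(k);e=cv2.fitEllipse(k);print(e,onz(c,e[0],.084),onz(c,cv2.minEnclosingCircle(k)[0],.084))
E
```

```text
[ 0.63695517 -0.28422542  0.20260468] [272.08756451 203.95955397] [[ 75 138  48]
 [ 68 106  48]
 [ 75 112  50]
 [ 74  97  50]
 [ 65 110  44]
 [ 71 124  64]]
((274.18023681640625, 203.30140686035156), (80.5790786743164, 82.64625549316406), 87.71647644042969) [ 0.63750475 -0.28847413  0.084     ] [ 0.63755834 -0.28850502  0.084     ]
```

>>> {"api": "move_arm", "payload": {
  "series": "85 -0.5 -4.3 34 0 0 0;85 0 0 34 0 0 0;85 0 0 34 0 0 0;85 0 0 34 0 0 0;85 0 0 34 0 0 0;85 0 0 0 0 0 0;50 0 0 0 0 0 0;50 0 0 0 0 0 0;50 0 0 0 0 0 0;50 0 0 0 0 0 0;50 0 0 0 0 0 0;50 0 0 0 0 0 0",
  "newtons": 60
}}

```text
time_s: 8.3
ee_pos: [0.6393, -0.2886, 0.0351]
orientation: [0.002, -0.0, 1.0, -0.001]
wrist_force: [2.1, 3.0, 9.5]
opening: 0.703
gripper_force: 66.0
```

>>> {"api": "move_arm", "payload": {
  "series": "50 0 0 -20 0 0 0;50 0 0 -30 0 0 0;50 0 0 -30 0 0 0;50 25 12 0 0 0 0;50 25 12 0 0 0 0;50 25 12 0 0 0 0;50 25 12 0 0 0 0;50 25 13 0 0 0 0;50 25 13 0 0 0 0;50 25 13 0 0 0 0;50 24 12 0 0 0 0;50 0 0 0 0 0 0"
}}

```text
time_s: 9.5
ee_pos: [0.4357, -0.1875, 0.1133]
orientation: [-0.001, -0.0, 1.0, 0.0]
wrist_force: [-0.2, -0.7, -2.6]
opening: 0.703
gripper_force: 66.6
```

```bash
python3 - <<'E'
from h import *
st=ctrl.observe();im=ctrl.snapshot("wrist")
c=cam("wrist",st);print(st["ee_pos"],st["wrist_force"],st["gripper_force"])
# overlay the rim as predicted at two guesses
for (x,y),col in(((.440,-.190),(0,0,255)),(tuple(st["ee_pos"][:2]),(0,255,0))):
    for a in np.linspace(0,2*np.pi,60): cv2.circle(im,tuple(int(round(v)) for v in proj(c,(x+.046*np.cos(a),y+.046*np.sin(a),.026))),1,col,-1)
cv2.imwrite("pics/w4.png",im)
E
```

```text
[ 0.43566613 -0.18753881  0.11328363] [-0.23722144 -0.739929   -2.60395186] 66.5564024168998
```

View pics/w4.png

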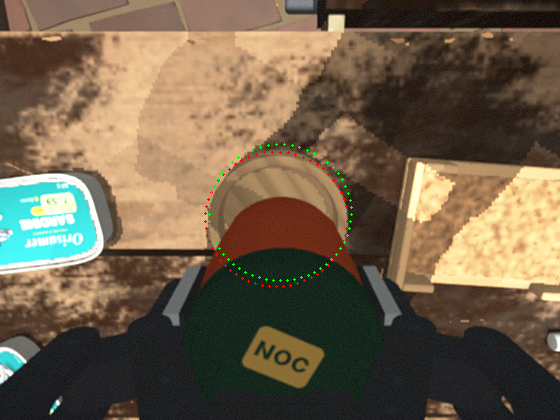

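Red is the triangulated rim and green is the rim at the TCP. The real rim (about 208–350, top 150) lies within 3 mm of both, nearer red. I shift 2.5 mm in x and lower jar_b.

>>> {"api": "move_arm", "payload": {
  "series": "50 -2.5 0 30 0 0 0;50 0 0 25 0 0 0;50 0 0 12 0 0 0;50 0 0 5 0 0 0;50 0 0 2 0 0 0;50 0 0 0 0 0 0"
}}

```text
time_s: 10.15
ee_pos: [0.4423, -0.1899, 0.0404]
orientation: [0.001, -0.0, 1.0, -0.001]
wrist_force: [-6.7, 3.5, 32.6]
opening: 0.704
gripper_force: 71.4
```

>>> {"api": "move_arm", "payload": {
  "series": "50 0 0 -1.5 0 0 0;85 0 0 0 0 0 0;85 0 0 0 0 0 0;85 0 0 0 0 0 0;85 0 0 -10 0 0 0;85 0 0 -35 0 0 0;85 0 0 -40 0 0 0;85 0 0 -40 0 0 0;85 0 0 -35 0 0 0;85 0 -40 0 0 0 0;85 0 -40 0 0 0 0;85 0 -40 0 0 0 0"
}}

```text
time_s: 11.35
ee_pos: [0.441, -0.3106, 0.201]
orientation: [0.0, -0.0, 1.0, -0.0]
wrist_force: [1.2, -1.0, 0.7]
opening: 0.994
gripper_force: 0.0
```

>>> {"api": "move_arm", "payload": {
  "series": "85 0 -40 0 0 0 0;85 0 -10 0 0 0 0;85 0 0 0 0 0 0;85 0 0 0 0 0 0"
}}

```text
time_s: 11.75
ee_pos: [0.4409, -0.3581, 0.1999]
orientation: [-0.0, -0.0, 1.0, 0.0]
wrist_force: [0.8, -0.3, 0.8]
opening: 0.998
gripper_force: 0.0
```

```bash
python3 - <<'E'
from h import *
st=ctrl.observe();im=ctrl.snapshot("wrist");c=cam("wrist",st);tp=ctrl.snapshot("top");sc=ctrl.snapshot("scene")
print(st["ee_pos"])
t0=cv2.imread("pics/top0.png")
for n,cc,i in(("w",c,im),("t",cam("top"),t0)):
    u=proj(cc,(.442,-.361,.026));k=blob(i,(80,60,60),(100,255,255),u,80);r=cv2.minAreaRect(k)
    b=np.array([onz(cc,p,.026)[:2] for p in cv2.boxPoints(r)])
    L=[b[1]-b[0],b[2]-b[1]];l=max(L,key=np.linalg.norm);print(n,u,r,b.mean(0).round(4),[np.linalg.norm(v).round(4) for v in L],"long axis deg",np.degrees(np.arctan2(l[1],l[0])))
    if n=="w": cv2.polylines(im,[np.int32(cv2.boxPoints(r))],True,(0,0,255),1)
cv2.imwrite("pics/m5.png",np.hstack([im[:400,100:500],cv2.resize(sc[210:310,240:340],(400,400))]))
E
```

```text
[ 0.44086946 -0.35814537  0.19989136]
w [276.8666258  186.48124795] ((280.4390563964844, 185.8369598388672), (57.7652587890625, 107.57279968261719), 82.50414276123047) [ 0.442  -0.3581] [np.float64(0.0914), np.float64(0.0512)] long axis deg 97.47390316425924
t [415.448649   245.39967862] ((414.3100891113281, 245.32533264160156), (21.212276458740234, 37.93098449707031), 82.40535736083984) [ 0.4422 -0.3582] [np.float64(0.0939), np.float64(0.0519)] long axis deg -81.96936217656697
```

View pics/m5.png

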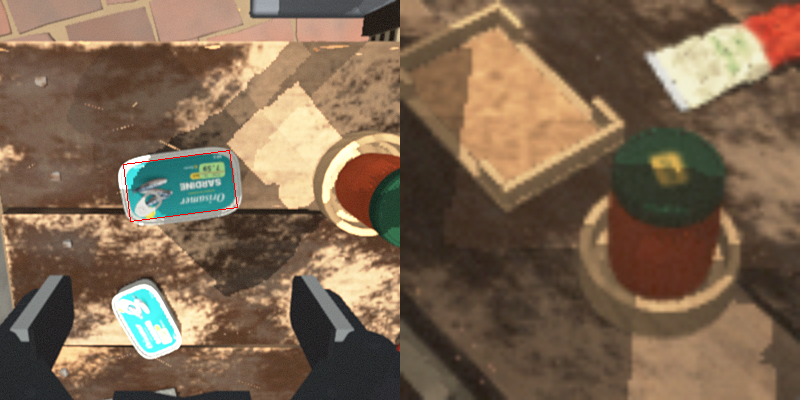

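jar_b stands seated in its ring (right crop, about (667,215)). The tin's outline spans (118–242, 142–222) in the left crop and is 105 mm long, so it is the right tin. The small one at (146,320) is left alone. Turning to its width.

>>> {"api": "move_arm", "payload": {
  "series": "85 -1 -1 0 0 0 0.144;85 0 0 0 0 0 0.144;85 0 0 0 0 0 0.144;85 0 0 0 0 0 0.144;85 0 0 0 0 0 0.144;85 0 0 0 0 0 0.144;85 0 0 0 0 0 0.144;85 0 0 0 0 0 0.144;85 0 0 0 0 0 0.144;85 0 0 0 0 0 0.144;85 0 0 30 0 0 0;85 0 0 0 0 0 0"
}}

```text
time_s: 13.1
ee_pos: [0.441, -0.3582, 0.1675]
orientation: [-0.002, 0.659, 0.752, 0.0]
wrist_force: [-0.1, 0.1, 0.9]
opening: 0.994
gripper_force: 0.0
```

```bash
python3 - <<'E'
from h import *
st=ctrl.observe();im=ctrl.snapshot("wrist");c=cam("wrist",st);cv2.imwrite("pics/w6.png",im)
Rt=rot(st["orientation"]);print(st["ee_pos"],"phi",np.degrees(np.arctan2(Rt[1,1],Rt[0,1])),st["q"][5],Rt[:,2])
u=proj(c,(.442,-.359,.026));k=blob(im,(80,60,60),(100,255,255),u,80);r=cv2.minAreaRect(k)
b=np.array([onz(c,p,.026)[:2] for p in cv2.boxPoints(r)])
L=[b[1]-b[0],b[2]-b[1]];l=max(L,key=np.linalg.norm);print(u,r,b.mean(0).round(4),"long deg",np.degrees(np.arctan2(l[1],l[0])))
E
```

```text
[ 0.44104904 -0.35820002  0.16751531] phi 7.573884315466087 -0.9193977445382385 [-0.00326651  0.00329889 -0.99998922]
[282.41205934 198.07508195] ((283.5, 193.0), (67.0, 114.0), 0.0) [ 0.4426 -0.3569] long deg 96.13216328309424
```

>>> {"api": "move_arm", "payload": {
  "series": "85 0 1.5 40 0 0 0;85 0 0 40 0 0 0;85 0 0 40 0 0 0;85 0 0 25 0 0 0;85 0 0 10 0 0 0;85 0 0 5 0 0 0;85 0 0 0 0 0 0"
}}

```text
time_s: 13.85
ee_pos: [0.4442, -0.3604, 0.0106]
orientation: [0.001, 0.659, 0.752, -0.0]
wrist_force: [-0.9, 0.7, -0.3]
opening: 0.997
gripper_force: 0.0
```

>>> {"api": "move_arm", "payload": {
  "series": "85 0 0 3 0 0 0;85 0 0 3 0 0 0;85 0 0 1 0 0 0;85 0 0 0 0 0 0"
}}

```text
time_s: 14.25
ee_pos: [0.4437, -0.3601, 0.0029]
orientation: [0.0, 0.659, 0.752, -0.0]
wrist_force: [0.8, -0.0, -0.2]
opening: 0.995
gripper_force: 0.0
```

>>> {"api": "move_arm", "payload": {
  "series": "85 0 0 3 0 0 0;85 0 0 1 0 0 0;45 0 0 0 0 0 0;45 0 0 0 0 0 0;45 0 0 0 0 0 0;45 0 0 0 0 0 0;45 0 0 0 0 0 0",
  "newtons": 50
}}

```text
time_s: 14.95
ee_pos: [0.4436, -0.3601, -0.0008]
orientation: [0.0, 0.659, 0.752, -0.0]
wrist_force: [-0.9, 1.4, 8.0]
opening: 0.685
gripper_force: 52.1
```

>>> {"api": "move_arm", "payload": {
  "series": "45 0 0 -15 0 0 0;45 0 0 -30 0 0 0;45 0 0 -35 0 0 0;45 0 0 -35 0 0 0.105;45 0 0 -25 0 0 0.105;45 38 -2.4 0 0 0 0;45 40 -2.4 0 0 0 0;45 40 -2.4 0 0 0 0;45 40 -2.4 0 0 0 0;45 40 -2.4 0 0 0 0;45 40 -2.4 0 0 0 0;45 40 -2.4 0 0 0 0"
}}

```text
time_s: 16.15
ee_pos: [0.4485, -0.0801, 0.1389]
orientation: [0.0, 0.735, 0.679, 0.0]
wrist_force: [2.0, 1.0, -1.0]
opening: 0.689
gripper_force: 54.2
```

>>> {"api": "move_arm", "payload": {
  "series": "45 40 -2.4 0 0 0 0;45 0 0 30 0 0 0;45 0 0 30 0 0 0;45 0 0 0 0 0 0;45 0 0 0 0 0 0"
}}

```text
time_s: 16.65
ee_pos: [0.4493, -0.0416, 0.079]
orientation: [-0.001, 0.735, 0.679, -0.0]
wrist_force: [0.2, -0.3, -0.7]
opening: 0.686
gripper_force: 54.9
```

```bash
python3 - <<'E'
from h import *
st=ctrl.observe();im=ctrl.snapshot("wrist");c=cam("wrist",st);cv2.imwrite("pics/w7.png",im)
Rt=rot(st["orientation"]);print(st["ee_pos"],"phi",np.degrees(np.arctan2(Rt[1,1],Rt[0,1])),st["wrist_force"],st["opening"])
def rect(cx,cy,yaw,w,h,z,col):
    a=np.radians(yaw);M=np.array([[np.cos(a),-np.sin(a)],[np.sin(a),np.cos(a)]])
    p=[proj(c,(*(np.array([cx,cy])+M@[sx*w/2,sy*h/2]),z)) for sx,sy in((1,1),(1,-1),(-1,-1),(-1,1))]
    cv2.polylines(im,[np.int32(np.round(p))],True,col,1)
rect(.449,-.041,-4.5,.091,.133,.022,(0,0,255))
rect(*st["ee_pos"][:2],np.degrees(np.arctan2(Rt[1,1],Rt[0,1])),.063,.105,st["ee_pos"][2]+.026,(0,255,0))
cv2.imwrite("pics/w7o.png",im)
E
```

```text
[ 0.44930454 -0.04164149  0.07904635] phi -4.536827403472979 [ 0.15490163 -0.31951245 -0.74871524] 0.6856562373006398
```

View pics/w7o.png

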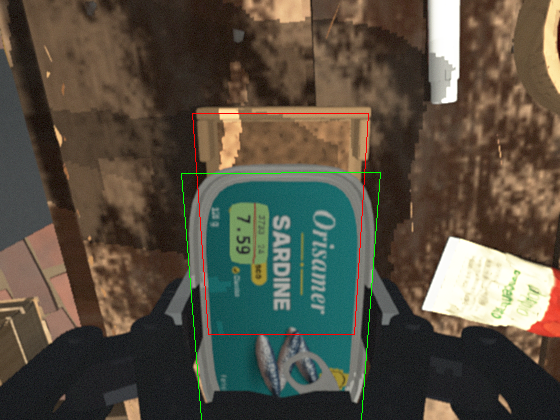

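The tray's far wall is at (197–371, 107), 2–3 mm off the triangulated red outline. The held tin is centred and square at (188–373, top 166). I shift 1–2 mm and lower.

>>> {"api": "move_arm", "payload": {
  "series": "45 1 1.7 30 0 0 0;45 0 0 25 0 0 0;45 0 0 12 0 0 0;45 0 0 5 0 0 0;45 0 0 1 0 0 0;45 0 0 0 0 0 0"
}}

```text
time_s: 17.3
ee_pos: [0.452, -0.041, 0.0067]
orientation: [0.001, 0.735, 0.679, 0.0]
wrist_force: [0.0, 0.3, -1.1]
opening: 0.687
gripper_force: 54.8
```

>>> {"api": "move_arm", "payload": {
  "series": "45 0 0 1 0 0 0;45 0 0 1 0 0 0;45 0 0 0 0 0 0"
}}

```text
time_s: 17.6
ee_pos: [0.452, -0.0409, 0.0051]
orientation: [0.001, 0.734, 0.679, 0.001]
wrist_force: [-2.4, -0.9, 26.9]
opening: 0.686
gripper_force: 57.0
```

>>> {"api": "move_arm", "payload": {
  "series": "45 0 0 -1 0 0 0;85 0 0 0 0 0 0;85 0 0 0 0 0 0;85 0 0 0 0 0 0;85 0 0 -10 0 0 0;85 0 0 -35 0 0 0;85 0 0 -40 0 0 0;85 0 0 -40 0 0 0;85 0 0 -40 0 0 0;85 -20 35 -20 0 0 0;85 -15 35 -10 0 0 0;85 -15 35 0 0 0 0"
}}

```text
time_s: 18.8
ee_pos: [0.5538, -0.0997, 0.2027]
orientation: [0.002, 0.734, 0.679, 0.001]
wrist_force: [0.8, -0.2, -0.8]
opening: 0.995
gripper_force: 0.0
```

>>> {"api": "move_arm", "payload": {
  "series": "85 -7.5 35 0 0 0 -0.1353;85 0 0 0 0 0 -0.1353;85 0 0 0 0 0 -0.1353;85 0 0 0 0 0 -0.1353;85 0 0 0 0 0 -0.1353;85 0 0 0 0 0 -0.1353;85 0 0 0 0 0 -0.1353;85 0 0 0 0 0 -0.1353;85 0 0 0 0 0 -0.1353;85 0 0 0 0 0 -0.1353;85 0 35 0 0 0 0;85 0 0 0 0 0 0"
}}

```text
time_s: 20.0
ee_pos: [0.5969, -0.0731, 0.2004]
orientation: [0.0, 0.147, 0.989, 0.0]
wrist_force: [-0.4, -0.1, -0.0]
opening: 0.995
gripper_force: 0.0
```

```bash
python3 - <<'E'
from h import *
st=ctrl.observe();im=ctrl.snapshot("wrist");c=cam("wrist",st);sc=ctrl.snapshot("scene")
Rt=rot(st["orientation"]);print(st["ee_pos"],"phi",np.degrees(np.arctan2(Rt[1,1],Rt[0,1])),st["wrist_force"],st["opening"])
a=np.radians(-17);M=np.array([[np.cos(a),-np.sin(a)],[np.sin(a),np.cos(a)]])
p=[proj(c,(*(np.array([.622,-.112])+M@[sx*.083,sy*.027]),.012)) for sx,sy in((1,1),(1,-1),(-1,-1),(-1,1))];print(np.round(p))
o=im.copy();cv2.polylines(o,[np.int32(np.round(p))],True,(0,0,255),1)
cv2.imwrite("pics/w8.png",im);cv2.imwrite("pics/m8.png",np.hstack([o,cv2.resize(sc[200:270,225:265],(240,420))]))
E
```

```text
[ 0.59686833 -0.07307449  0.20044152] phi 73.07624712621798 [-0.37803696 -0.11123976 -0.03264522] 0.9954406823051439
[[277. 298.]
 [223. 298.]
 [215. 128.]
 [277. 128.]]
```

View pics/m8.png

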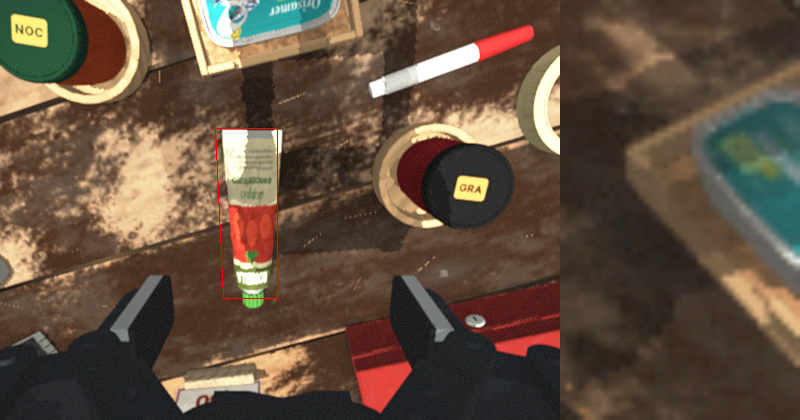

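```bash
python3 - <<'E'
from h import *
st=ctrl.observe();c=cam("wrist",st);Rt=rot(st["orientation"])
a=onz(c,(252,130),.006);b=onz(c,(253,305),.016);m=(a+b)/2
print(a,b,np.linalg.norm(b-a),"yaw",np.degrees(np.arctan2(*(b-a)[1::-1])),m,"tool shift mm",(Rt.T@(m-st["ee_pos"])*1000).round(1))
l,r=onz(c,(229,215),.016),onz(c,(277,215),.016);print(np.linalg.norm(l-r))
E
```

```text
[ 0.54558453 -0.08569703  0.006     ] [ 0.70707151 -0.13733901  0.016     ] 0.16983798125916902 yaw -17.73377523703447 [ 0.62632802 -0.11151802  0.011     ] tool shift mm [-39.2 -26.1 189.3]
0.044088389987827284
```

White end at (252,130), cap at (253,305): lies along the tool's x axis. Tube's middle lies at tool shift (-38,-26).

>>> {"api": "move_arm", "payload": {
  "series": "85 -19 -13 0 0 0 0.013;85 -19 -13 40 0 0 0;85 0 0 40 0 0 0;85 0 0 40 0 0 0;85 0 0 40 0 0 0;85 0 0 20 0 0 0;85 0 0 10 0 0 0;85 0 0 5 0 0 0;85 0 0 0 0 0 0"
}}

```text
time_s: 21.0
ee_pos: [0.6254, -0.1122, 0.0053]
orientation: [0.0, 0.154, 0.988, -0.0]
wrist_force: [-0.0, 0.2, 0.4]
opening: 0.991
gripper_force: 0.0
```

>>> {"api": "move_arm", "payload": {
  "series": "85 0 0 2 0 0 0;30 0 0 0 0 0 0;30 0 0 0 0 0 0;30 0 0 0 0 0 0;30 0 0 0 0 0 0;30 0 0 0 0 0 0;30 0 0 0 0 0 0",
  "newtons": 40
}}

```text
time_s: 21.7
ee_pos: [0.6254, -0.1117, 0.0036]
orientation: [0.0, 0.154, 0.988, -0.0]
wrist_force: [-1.9, 1.3, 10.3]
opening: 0.481
gripper_force: 39.3
```

>>> {"api": "move_arm", "payload": {
  "series": "30 0 0 -15 0 0 0;30 0 0 -30 0 0 0;30 0 0 -35 0 0 0;30 0 0 -35 0 0 -0.1077;30 0 0 -35 0 0 -0.1077;30 0 0 0 0 0 -0.1077;30 15 38 0 0 0 0;30 15 38 0 0 0 0;30 15 38 0 0 0 0;30 15 38 0 0 0 0;30 15 38 0 0 0 0;30 15 38 0 0 0 0"
}}

```text
time_s: 22.9
ee_pos: [0.5313, 0.1163, 0.1537]
orientation: [0.0, -0.007, 1.0, 0.0]
wrist_force: [0.6, 0.4, -0.8]
opening: 0.479
gripper_force: 41.6
```

>>> {"api": "move_arm", "payload": {
  "series": "30 15 38 0 0 0 0;30 15 38 0 0 0 0;30 15 38 0 0 0 0;30 15 38 0 0 0 0;30 15 37 30 0 0 0;30 0 0 20 0 0 0;30 0 0 0 0 0 0;30 0 0 0 0 0 0"
}}

```text
time_s: 23.7
ee_pos: [0.4548, 0.3027, 0.1036]
orientation: [-0.0, -0.007, 1.0, -0.0]
wrist_force: [0.4, -0.1, -1.6]
opening: 0.483
gripper_force: 41.6
```

```bash
python3 - <<'E'
from h import *
st=ctrl.observe();im=ctrl.snapshot("wrist");c=cam("wrist",st)
Rt=rot(st["orientation"]);ph=np.degrees(np.arctan2(Rt[1,1],Rt[0,1]));print(st["ee_pos"],"phi",ph,st["wrist_force"],st["opening"])
def rect(cx,cy,yaw,w,h,z,col):
    a=np.radians(yaw);M=np.array([[np.cos(a),-np.sin(a)],[np.sin(a),np.cos(a)]])
    p=[proj(c,(*(np.array([cx,cy])+M@[sx*w/2,sy*h/2]),z)) for sx,sy in((1,1),(1,-1),(-1,-1),(-1,1))]
    cv2.polylines(im,[np.int32(np.round(p))],True,col,1)
rect(.454,.300,.8,.194,.082,.022,(0,0,255))
e=st["ee_pos"];rect(e[0],e[1],ph-90,.166,.054,e[2]+.01,(0,255,0))
cv2.imwrite("pics/w9.png",im)
E
```

```text
[0.45479735 0.3027087  0.10357339] phi 90.75976063448691 [ 0.35948412 -0.1079449  -1.57559415] 0.48333317232048617
```

View pics/w9.png

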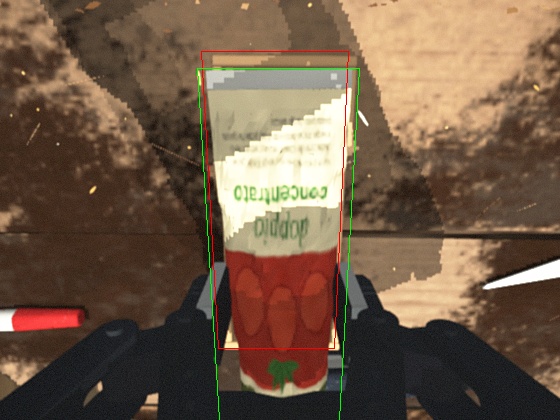

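```bash
python3 - <<'E'
from h import *
st=dict(ee_pos=np.array([.4491,.13905,.2313]),orientation=[0,.002,1,0]);c=cam("wrist",st)
p=np.array([onz(c,u,.022)[:2] for u in((418,77),(510,77),(480,272),(400,273))]);print(p.round(4),p.mean(0))
E
```

```text
[[0.3596 0.2617]
 [0.36   0.3433]
 [0.5508 0.3455]
 [0.5515 0.2626]] [0.45550367 0.30326552]
```

Tube hangs straight, (205–355, 68) at its flat end. Tray walls peep out round it within 2 px of the red outline, so it is aligned. Lowering.

>>> {"api": "move_arm", "payload": {
  "series": "30 0 0 30 0 0 0;30 0 0 30 0 0 0;30 0 0 20 0 0 0;30 0 0 8 0 0 0;30 0 0 4 0 0 0;30 0 0 0 0 0 0"
}}

```text
time_s: 24.35
ee_pos: [0.4553, 0.3029, 0.0116]
orientation: [0.0, -0.006, 1.0, 0.0]
wrist_force: [0.6, 0.2, -0.6]
opening: 0.481
gripper_force: 41.6
```

>>> {"api": "move_arm", "payload": {
  "series": "30 0 0 1.5 0 0 0;30 0 0 1 0 0 0;30 0 0 0 0 0 0"
}}

```text
time_s: 24.65
ee_pos: [0.4552, 0.3033, 0.0096]
orientation: [0.001, -0.007, 1.0, 0.0]
wrist_force: [-0.9, -1.6, 13.5]
opening: 0.479
gripper_force: 43.2
```

>>> {"api": "move_arm", "payload": {
  "series": "30 0 0 -0.5 0 0 0;85 0 0 0 0 0 0;85 0 0 0 0 0 0;85 0 0 0 0 0 0;85 0 0 -10 0 0 0;85 0 0 -35 0 0 0;85 0 0 -40 0 0 0;85 0 0 -40 0 0 0;85 0 0 -40 0 0 0;85 0 0 -30 0 0 0;85 10 40 0 0 0 0;85 10 40 0 0 0 0"
}}

```text
time_s: 25.85
ee_pos: [0.4339, 0.3833, 0.206]
orientation: [0.001, -0.006, 1.0, 0.001]
wrist_force: [1.6, -0.1, 0.1]
opening: 0.997
gripper_force: 0.0
```

>>> {"api": "move_arm", "payload": {
  "series": "85 20 35 0 0 0 0;85 20 35 0 0 0 0;85 20 35 0 0 0 0;85 20 35 0 0 0 0;85 20 35 0 0 0 0;85 20 35 0 0 0 0;85 20 20 0 0 0 0;85 20 20 0 0 0 0;85 0 0 0 0 0 0;85 0 0 0 0 0 0"
}}

```text
time_s: 26.85
ee_pos: [0.2698, 0.6305, 0.2042]
orientation: [0.0, -0.007, 1.0, -0.0]
wrist_force: [0.6, 0.1, -0.1]
opening: 0.996
gripper_force: 0.0
```

```bash
python3 - <<'E'
from h import *
tp=ctrl.snapshot("top");sc=ctrl.snapshot("scene");print(ctrl.observe()["ee_pos"])
a=cv2.resize(tp[145:285,120:370],(800,300) if 0 else (560,314));b=cv2.resize(sc[140:290,150:340],(0,0),fx=2,fy=2)
o=np.zeros((614,560,3),np.uint8);o[:314]=a;o[314:,:380]=b
cv2.imwrite("pics/f.png",o[:600])
E
```

```text
[0.27081323 0.6298812  0.20409825]
```

View pics/f.png

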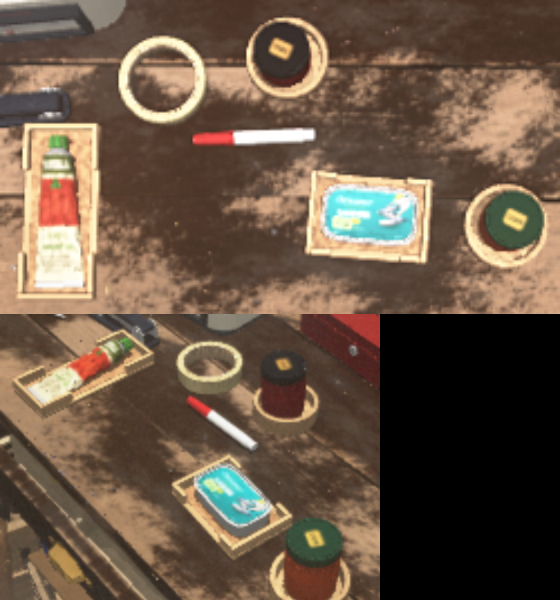

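All four things lie inside their holders: tube (58,210), tin (370,215), jars (283,50) and (512,220). Tape and stapler are where they were. Handing in.

```bash
python3 -c "
from station import ctrl
print(ctrl.hand_in())"
```

```text
the job is handed in; nothing more can be done
None
```

Both jars, the fish tin and the tomato tube are in their holders and let go, with the stapler and tape left where they were; I handed the job in at about 27 s, and no verdict came back.

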